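# Turn over the slide carrier with the lifter

### The arm

A 6-joint arm with a two-finger parallel gripper is mounted at the origin on a cart in front of the work surface, level with it; the furniture and walls round the work are solid. World frame = base frame: x ahead of the robot, y to its left, z up, the work surface at z = 0. Lengths are in m, angles in degrees, forces in N, time in s.
With the tool pointing down it reaches from about 0.375 to 0.9 m from the base axis. Payload 3.1 kg.
Tool frame: the origin (TCP) lies at the very end of the fingers, on their centre line; the grasp point (between the pads) lies grip_point_offset behind it (grip_point_offset is the distance from the TCP to the grasp point, in m); z points along the fingers, y is the line along which they close (so a half turn about z gives the same grasp; the last joint's range is limited). The gripper opens to 87 mm and grips with 3 to 60 N. Pads are 19 mm wide; open, the fingers measure 117 mm over their backs; the gripper's body (75 mm by 190 mm) begins 51 mm behind the grasp point.
Start: joints at [54.23, 30.224, 82.088, -0, 67.689, -10.227], TCP at [0.269, 0.564, 0.223] pointing down, gripper open.
Joint ranges: [-176.69, 176.69], [-43.24, 126.21], [12.49, 139.97], [-82, 262], [0, 151.66], [-163.58, 163.58]. Speed limits (degrees/s): [159.86, 159.86, 180, 180, 180, 180].

### API

Orientations are given as a 3x3 rotation matrix whose columns are the frame's x, y, z axes.
In Python, from rig import * gives the robot as it stands.
- The arm moves only by the tool move_arm, never from a script. Its argument "increments" is a list of rows, each a list of 3 entries, a list of its own where there are three numbers: the shift along the tool's x, y, z in units of 30 mm (1.0 is 30 mm), then the turn, a rotation vector about the tool's x, y, z in units of 120 degrees (1.0 is 120 degrees), then the closure, from 0 (fully open) to 1 (shut). A call has 1 to 20 rows; each row shifts and turns the commanded pose from where the row before left it, along the tool's axes as they then stand; what a row does not reach is not made up. A row lasts 1/12 s, in which the tool goes at most 41.7 mm and 7.16 degrees, less where a joint would pass 70% of its speed; a pose out of reach is approached as far as the arm can. A call with a number of a shift or a turn outside -1 to 1 is refused whole. A call with a gripper value outside its range is refused whole. The fingers move at their own pace and stop on an object; the grip force is fixed at half the most. Time passes only in rows, so rows that do not move let the fingers close. It gives the time, the measured TCP pose, the force, the opening and the grip force at its end, in the units of the state.
- read_state(): the state, without advancing time (a new reading comes with each control period).
- capture(name): name is "scene" or "side" or "wrist"; returns a dict with "img" (400x640x3 uint8, red, green, blue), "mtx" (3x3 intrinsics, pixels), "eye" and "rotation" of the camera in the world. Camera axes: x right, y down, z forward; pixel columns grow to the right and rows downward; lengths in m; the calibration is good to about 2 mm. A picture is of the moment at which its call begins. There is no depth.
- hand_in(): hands the job in; it is judged then, once.
Trained networks look in a picture, given as the dict that the camera call returned (one of the last four; its "shot" number tells which), for a name from the list of things; names that differ only in an ending like _2 or _b are one class to them, and where a whole thing is asked for, a point or a joint stands for the part that bears it (a point fixed in the world has none). Each returns a list of dicts, best first, with "confidence" (0 to 1); they miss things now and then, are a little off and sometimes report something else, mostly with a low value. They report only what shows in the picture. A call takes as long as a camera call. They do not tell look-alikes from the thing itself.
- search_frame(picture, label): "extent" ([left, top, right, bottom] as shares, 0 to 1, of the picture: columns of its width, rows of its height, round what is visible of it).
- pinpoint(picture, label): "xy" ([column, row] as shares, 0 to 1, of the picture: columns of its width, rows of its height: a listed point, or the origin of a listed thing).
The state is a dict: "time_s": time; "joint_positions": joint angles; "qvel": joint speeds; "tau": joint torques, N m; "position": TCP position; "tcp_rot": TCP orientation; "force": force on the tool from outside, world axes, zero at the start; "moment": the same for the moment, N m; "opening": opening from 0.0 (shut) to 1.0 (fully open); "grasp_force": force on a finger pad.
Only numpy, scipy, OpenCV 4.12 (cv2) and the standard library are available. Lean on these libraries where they do the work, as an engineer would, in place of code of your own. Each camera call takes 0.05 s, during which the arm holds its last target. There are 200 camera calls.

### The job

Two slide carriers lie on turning stands: one shows its plain black back, the other already shows its white front with two green slides. Take the blue-handled lifter, slide its blade under the overhanging edge of the black-side-up carrier and tip it over the step, so that it lies flat, white side up, on the raised bed of its own stand. Do not touch that carrier with the gripper, leave the other carrier as it is, and finally stand the lifter back on the desk, flat on its blade, and let go.

Things in the scene. Friction and masses are not known exactly. Their poses are not given: they have to be found in the camera images.
- lifter: lifter, 100 g: flat steel blade 95 x 32 x 3 mm with a blue upright grip block on it (26 mm along the blade, 14 mm thick across it, top 73 mm above the blade's underside). It starts standing on the desk, flat on its blade. Origin: blade underside, below the block's middle. x: along the blade to its free front end at +75 mm (rear end at -20); y: across the blade (pinch the block along y); z: up.
- carrier_black: carrier to turn: loose plate 70 x 60 x 6 mm (x, y, z), 60 g, plain black back up; the other face is white with two green slides. Origin: centre of the face underneath at the start; z: out of the black back, up at the start; x: to the step. It starts on the stand's low bed, far end within 7 mm of the step, near end overhanging by 23 to 32 mm, 18 mm of free air below it.
- stand_work: fixed 84 mm wide stand under that carrier. Origin: desk level, mid-width, under the step's face; x: from low bed to raised bed. Low bed: x -45 to 0 mm, 18 mm high. At x = 0 a 5 mm step stops the carrier's far edge as it tips; past upright it falls over on to the raised bed (cork pad, x 0 to 96, 23 mm high; end rail 28 mm high). Side guides: inner faces y = +-34, x -30 to 0, 28 mm high.
- carrier_white: the other carrier, same size, white face with two green slides up, on a second stand of the same make: to be left alone. Origin: centre of its underside, z up.
Things that resemble listed ones, but are neither listed nor needed, are in the scene too. Leave any purple look-alike of the lifter alone. Leave any pink look-alike of the carrier_black alone.

How it is judged (in metres and radians):
On the way:
1. the black-side-up carrier is tipped up by the lifter, resting on it (angle between carrier_black's own z axis and vertical between 0.35 and 1.6 rad and contact force between lifter and carrier_black above 0.03 N), for 0.1 s.
At the end, for the whole second after the job is handed in: The carrier that showed black lies white side up, flat within 10 degrees, at rest on its own stand's raised bed (middle 0 to 65 mm past the step, within 25 mm of the centre line); the lifter stands on the desk, flat on its blade within 6 degrees, at rest, clear of the carrier (angle between carrier_black's own z axis and vertical above 2.97 rad and x of carrier_black in the frame of stand_work between 0 and 0.065 m and y of carrier_black in the frame of stand_work between -0.025 and 0.025 m and height (world z) of carrier_black between 0.024 and 0.035 m and linear speed of each of carrier_black, lifter below 0.02 m/s and angle between lifter's own z axis and vertical below 0.1 rad and height (world z) of lifter below 0.008 m and contact force between lifter and carrier_black below 0.02 N); the robot touches nothing.
It fails at once if the gripper or arm touches the carrier to be turned (contact force between any of the fingers, the arm and carrier_black above 0.3 N).
It fails at once if the other carrier is moved more than 10 mm or tipped (distance of carrier_white from where it was at the start of the episode above 0.01 m or angle between carrier_white's own z axis and vertical above 0.17 rad).
It also fails if it takes over 58 s, if anything falls off the work surface, if the arm or the gripper's body presses on something with over 40 N, if the wrist force passes 120 N, or if a joint passes its speed limit or range.

## Working session

There is one attempt and no reset: what is moved stays moved. The work goes in short steps, Python scripts to look and compute and a tool call to move; the robot and the scene stay as the last step left them, time stands still between calls to the robot, and variables do not carry over. Pictures are saved under pics/ and viewed, at most 10 in all, crops included, and the job is handed in when it is done.

Besides the shell and the picture viewer there is one more tool, called by a JSON object that holds its "fn" and its "kwargs". move_arm: Moves the arm, as the interface text tells. Its arguments: {"type":"object","properties":{"increments":{"type":"array"}},"required":["increments"]}

```bash
ls; mkdir -p pics
python3 - <<'E'
from rig import *
import cv2, numpy as np
s=read_state(); print({k:(np.round(v,4).tolist() if not isinstance(v,dict) else v) for k,v in s.items()})
for n in ("scene","side"):
    p=capture(n); cv2.imwrite(f"pics/{n}0.png",p["img"][:,:,::-1])
    print(n,np.round(p["mtx"],1).tolist(),np.round(p["eye"],3).tolist(),np.round(p["rotation"],3).tolist())
    for l in ("lifter","carrier_black","stand_work","carrier_white"):
        print(l,[(np.round(np.array(d["xy"])*[640,400],0).tolist(),round(d["confidence"],2)) for d in pinpoint(p,l)],
         [((np.array(d["extent"])*[640,400,640,400]).round().tolist(),round(d["confidence"],2)) for d in search_frame(p,l)])
try: print(grip_point_offset)
except Exception as e: print(e)
E
```

```text
pics
{'time_s': 0.0, 'joint_positions': [54.229, 30.2782, 82.1557, -0.0021, 67.687, -10.2267], 'qvel': [0.0159, 0.001, -0.0704, 0.0403, 0.0917, -0.1247], 'tau': [0.0003, -44.0037, -17.6591, 0.0633, 0.0582, -0.0002], 'position': [0.2691, 0.5633, 0.2216], 'tcp_rot': [[-0.9023, 0.4312, -0.0012], [0.4312, 0.9023, -0.0017], [0.0003, -0.0021, -1.0]], 'force': [-0.4063, -0.1824, 0.2699], 'moment': [0.0024, -0.0356, -0.0369], 'grasp_force': 0.0, 'opening': 0.9989}
scene [[398.9, 0.0, 314.9], [0.0, 398.9, 193.8], [0.0, 0.0, 1.0]] [-0.144, -0.543, 0.917] [[0.68, -0.528, 0.509], [-0.733, -0.478, 0.483], [-0.012, -0.702, -0.712]]
lifter [([260.0, 194.0], 0.86), ([212.0, 170.0], 0.71), ([243.0, 168.0], 0.58)] [([205.0, 151.0, 223.0, 171.0], 0.82), ([236.0, 175.0, 264.0, 199.0], 0.78), ([235.0, 152.0, 263.0, 173.0], 0.5)]
carrier_black [([382.0, 302.0], 0.75), ([387.0, 230.0], 0.7)] [([374.0, 285.0, 398.0, 312.0], 0.85), ([374.0, 219.0, 403.0, 248.0], 0.82)]
stand_work [([395.0, 228.0], 0.89), ([243.0, 171.0], 0.4)] [([376.0, 195.0, 423.0, 241.0], 0.67)]
carrier_white [([302.0, 170.0], 0.54)] [([290.0, 161.0, 319.0, 180.0], 0.5)]
side [[516.3, 0.0, 311.2], [0.0, 516.3, 198.4], [0.0, 0.0, 1.0]] [0.452, -1.326, 0.886] [[1.0, -0.002, 0.018], [-0.016, -0.517, 0.856], [0.008, -0.856, -0.517]]
lifter [([295.0, 170.0], 0.7), ([283.0, 190.0], 0.52), ([277.0, 158.0], 0.45)] [([270.0, 170.0, 291.0, 192.0], 0.77), ([274.0, 141.0, 289.0, 159.0], 0.68), ([291.0, 155.0, 317.0, 172.0], 0.62)]
carrier_black [([330.0, 256.0], 0.59)] [([316.0, 248.0, 349.0, 261.0], 0.86), ([250.0, 279.0, 280.0, 302.0], 0.86)]
stand_work [] []
carrier_white [([333.0, 189.0], 0.71)] [([324.0, 186.0, 348.0, 193.0], 0.63)]
0.0187
```

Run:
```python
import cv2,numpy as np
a=cv2.imread("pics/scene0.png")[130:330,190:450]; b=cv2.imread("pics/side0.png")[130:330,220:380]
a=cv2.resize(a,None,fx=3,fy=3,interpolation=cv2.INTER_CUBIC); b=cv2.resize(b,None,fx=3.7,fy=3,interpolation=cv2.INTER_CUBIC)
cv2.imwrite("pics/a.png",a); b=cv2.resize(cv2.imread("pics/side0.png")[130:330,220:400],None,fx=3,fy=3,interpolation=cv2.INTER_CUBIC);cv2.imwrite("pics/b.png",b)
```

```text
(no output)
```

View pics/a.png

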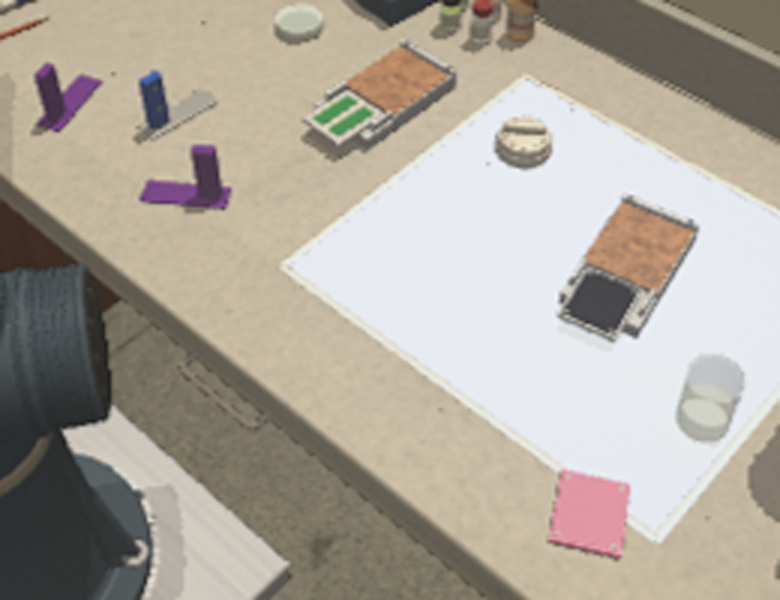

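View pics/b.png

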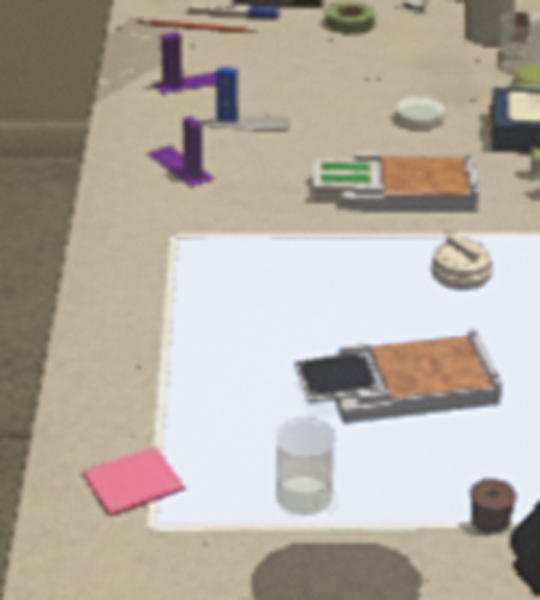

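The blue lifter is at crop a (155,105), which is scene px (242,165) and side px (296,162). Its purple look-alikes are at a (50,95) and (205,175). The black carrier is at a (600,303), scene px (390,231) and side px (332,254), lying on the low bed with cork beyond it. Its pink look-alike is at a (590,512). I choose the blue lifter and the black carrier.

```bash
cat > h.py <<'E'
from rig import *
import cv2, numpy as np
def ray(p,uv):
    d=p["rotation"]@np.linalg.solve(p["mtx"],[uv[0],uv[1],1.]); return np.array(p["eye"]),d/np.linalg.norm(d)
def onz(p,uv,z):
    e,d=ray(p,uv); return e+d*(z-e[2])/d[2]
def tri(obs):
    A=np.zeros((3,3));b=np.zeros(3)
    for p,uv in obs:
        e,d=ray(p,uv);M=np.eye(3)-np.outer(d,d);A+=M;b+=M@e
    x=np.linalg.solve(A,b); return x,max(np.linalg.norm(np.cross(x-ray(*o)[0],ray(*o)[1])) for o in obs)
def proj(p,X):
    c=np.array(p["rotation"]).T@(np.asarray(X)-p["eye"]); u=p["mtx"]@c; return u[:2]/u[2]
def blobs(p,f,n=3,minA=15):
    hsv=cv2.cvtColor(p["img"],cv2.COLOR_RGB2HSV).astype(int)
    m=f(hsv[...,0],hsv[...,1],hsv[...,2]).astype(np.uint8)
    k,lab,st,c=cv2.connectedComponentsWithStats(m)
    r=sorted([(st[i,4],c[i],st[i,:4],lab==i) for i in range(1,k) if st[i,4]>=minA],key=lambda t:-t[0])
    return r[:n]
blue=lambda h,s,v:(h>100)&(h<125)&(s>110)&(v>40)
cork=lambda h,s,v:(h>4)&(h<16)&(s>100)&(v>90)
black=lambda h,s,v:(v<55)
def state():
    s=read_state(); return np.array(s["position"]),np.array(s["tcp_rot"]),s
E
python3 - <<'E'
from h import *
P={n:capture(n) for n in("scene","side")}
for n,p in P.items():
    for nm,f in (("blue",blue),("cork",cork),("black",black)):
        print(n,nm,[(a,c.round(1).tolist(),b.tolist()) for a,c,b,_ in blobs(p,f,8)])
sc,si=P["scene"],P["side"]
c=lambda x,y:(x/3+190,y/3+130); d=lambda x,y:(x/3+220,y/3+130)
print("lifter top",tri([(sc,c(152,74)),(si,d(227,70))]), "blade tip",tri([(sc,c(213,97)),(si,d(288,124))]),"base",tri([(sc,c(155,128)),(si,d(228,122))]))
print("blk",tri([(sc,c(602,303)),(si,d(337,374))]))
for q in ((625,203),(693,236),(652,296),(586,260)): print("cork sc z23",onz(sc,c(*q),.023).round(4))
for q in ((468,338),(497,386),(382,397),(372,349)): print("cork si z23",onz(si,d(*q),.023).round(4))
for q in ((583,268),(642,291),(613,339),(559,318)): print("blk sc z24",onz(sc,c(*q),.024).round(4))
for q in ((366,354),(380,390),(308,398),(297,360)): print("blk si z24",onz(si,d(*q),.024).round(4))
print("white",tri([(sc,c(343,115)),(si,d(346,172))]))
E
```

```text
scene blue [(np.int32(16), [239.7, 156.1], [237, 154, 6, 5])]
scene cork [(np.int32(435), [402.7, 210.8], [386, 198, 34, 28]), (np.int32(369), [321.8, 156.4], [306, 146, 33, 22]), (np.int32(62), [185.9, 143.3], [169, 137, 35, 14]), (np.int32(17), [363.9, 130.5], [360, 129, 8, 4]), (np.int32(15), [401.9, 222.4], [399, 221, 8, 5])]
scene black [(np.int32(14024), [97.9, 213.7], [0, 0, 236, 354]), (np.int32(5722), [569.0, 214.9], [520, 175, 120, 84]), (np.int32(2668), [103.7, 19.4], [52, 0, 86, 53]), (np.int32(1355), [135.4, 82.4], [113, 49, 42, 71]), (np.int32(1084), [611.7, 13.3], [582, 0, 58, 31]), (np.int32(993), [14.7, 235.2], [0, 192, 34, 89]), (np.int32(957), [621.6, 257.6], [594, 228, 46, 58]), (np.int32(488), [620.7, 44.6], [600, 29, 40, 28])]
side blue [(np.int32(95), [478.5, 108.3], [470, 100, 17, 17]), (np.int32(59), [294.9, 160.5], [293, 153, 5, 16]), (np.int32(15), [307.3, 133.5], [304, 133, 8, 2])]
side cork [(np.int32(520), [362.9, 251.8], [344, 243, 39, 19]), (np.int32(312), [360.7, 187.8], [347, 182, 29, 12]), (np.int32(86), [418.2, 190.8], [413, 183, 10, 18]), (np.int3
[... 928 characters left out ...]
19897601995))
cork sc z23 [ 0.6575 -0.1397  0.023 ]
cork sc z23 [ 0.6649 -0.2168  0.023 ]
cork sc z23 [ 0.5713 -0.2301  0.023 ]
cork sc z23 [ 0.5663 -0.156   0.023 ]
cork si z23 [ 0.6616 -0.1411  0.023 ]
cork si z23 [ 0.6788 -0.2148  0.023 ]
cork si z23 [ 0.5734 -0.2301  0.023 ]
cork si z23 [ 0.5695 -0.158   0.023 ]
blk sc z24 [ 0.555  -0.1604  0.024 ]
blk sc z24 [ 0.5693 -0.2198  0.024 ]
blk sc z24 [ 0.5025 -0.2326  0.024 ]
blk sc z24 [ 0.4887 -0.1805  0.024 ]
blk si z24 [ 0.5633 -0.1671  0.024 ]
blk si z24 [ 0.5722 -0.2212  0.024 ]
blk si z24 [ 0.507  -0.2323  0.024 ]
blk si z24 [ 0.4989 -0.176   0.024 ]
white (array([0.56326378, 0.17497125, 0.02107252]), np.float64(0.0013636165509775886))
```

{"fn": "move_arm", "kwargs": {"increments": [[[-0.81,-0.45,0],[0,0,0],0.5],[[-0.81,-0.45,0],[0,0,0],0.5],[[-0.81,-0.45,0],[0,0,0],0.5],[[-0.81,-0.45,0],[0,0,0],0.5],[[-0.81,-0.45,0],[0,0,0],0.5],[[-0.81,-0.45,0],[0,0,0],0.5],[[-0.81,-0.45,0],[0,0,0],0.5],[[-0.81,-0.45,0],[0,0,0],0.5],[[-0.81,-0.45,0],[0,0,0],0.5],[[-0.81,-0.45,0],[0,0,0],0.5],[[0,0,0],[0,0,-0.05],0.5],[[0,0,0],[0,0,-0.05],0.5],[[0,0,0],[0,0,-0.05],0.5],[[0,0,0],[0,0,0],0.5],[[0,0,0],[0,0,0],0.5]]}}

```text
time_s: 2.25
position: [0.4306, 0.3373, 0.2226]
tcp_rot: [[-0.991, 0.134, 0.0], [0.134, 0.991, 0.0], [-0.0, 0.0, -1.0]]
force: [0.1, 0.0, 0.1]
opening: 0.507
grasp_force: 0.0
```

Run:
```python
from h import *
pos,R,s=state(); print(pos.round(4),R.round(3).tolist(),s["opening"],s["time_s"])
p=capture("wrist"); cv2.imwrite("pics/w1.png",p["img"][:,:,::-1]); np.save("w1.npy",{k:p[k] for k in("mtx","eye","rotation")},allow_pickle=True)
print(np.round(p["mtx"],1).tolist(),np.round(p["eye"],3),np.round(p["rotation"],3).tolist())
print([(np.array(d["xy"])*[640,400],d["confidence"]) for d in pinpoint(p,"lifter")])
print([(a,c.round(1),b) for a,c,b,_ in blobs(p,blue,3)])
for X in ((.43,.338,.073),(.43,.338,.0),(.502,.328,0)): print(proj(p,X).round(1))
```

```text
[0.4306 0.3373 0.2226] [[-0.991, 0.134, 0.0], [0.134, 0.991, 0.0], [-0.0, 0.0, -1.0]] 0.5074656161766493 2.25
[[337.6, 0.0, 312.3], [0.0, 337.6, 201.6], [0.0, 0.0, 1.0]] [0.36  0.348 0.385] [[0.134, 0.957, 0.258], [0.991, -0.129, -0.035], [-0.0, 0.261, -0.965]]
[(array([393.728,  95.2  ]), 0.67), (array([191.68, 154.92]), 0.66), (array([310.08, 168.32]), 0.63)]
[(np.int32(531), array([586. , 174.6]), array([576, 156,  22,  39], dtype=int32)), (np.int32(447), array([310. , 177.1]), array([303, 159,  15,  36], dtype=int32))]
[311.8 187.7]
[311.9 173.8]
[311.7 233. ]
```

View pics/w1.png

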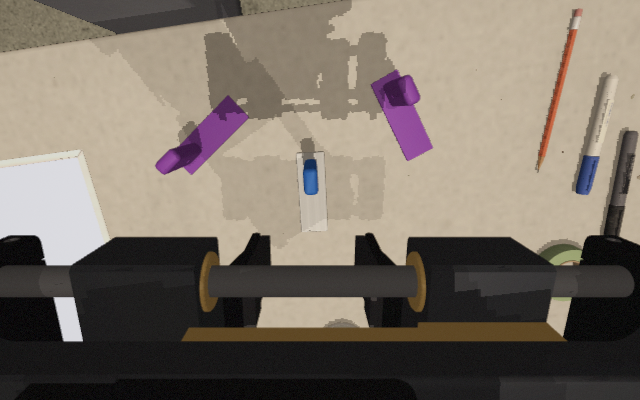

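The close view shows the blue block at (310,177). Its blade runs from (309,152) to (314,231), and the purple look-alikes are clear of it at (205,140) and (405,110). Next I compute the blade pose and the finger clearance.

Run:
```python
from h import *
p=np.load("w1.npy",allow_pickle=True).item()
img=cv2.imread("pics/w1.png"); g=img[140:240,285:340]; 
a=onz(p,(309,152),.003);b=onz(p,(314.2,231),.003)
print("rear",a.round(4),"tip",b.round(4),"len",np.linalg.norm(b-a),"yaw",np.degrees(np.arctan2(*(b-a)[1::-1])))
u=(b-a)/np.linalg.norm(b-a); print("origin from rear",(a+.02*u).round(4),"from tip",(b-.075*u).round(4))
print("edges width", [np.linalg.norm(onz(p,q,.003)-onz(p,r,.003)) for q,r in (((297,153),(321,152)),((302,232),(326,230)))])
hsv=cv2.cvtColor(img,cv2.COLOR_BGR2HSV)
m=blue(*[hsv[...,i].astype(int) for i in range(3)])
ys,xs=np.nonzero(m); k=xs<400; print("blue bottom/top", [(y,xs[k&(ys==y)].min(),xs[k&(ys==y)].max()) for y in (162,168,175,182,188,193)])
for q in ((310.5,194),(310.5,165)): print("top face pt z.073",onz(p,q,.073).round(4))
for q in ((158,165),(412,95),(246,110),(375,85),(430,150)): print("purple z0",onz(p,q,0.0).round(3),"z.073",onz(p,q,.073).round(3))
```

```text
rear [0.4043 0.3382 0.003 ] tip [0.4988 0.3314 0.003 ] len 0.09469927551743873 yaw -4.069040138063762
origin from rear [0.4243 0.3367 0.003 ] from tip [0.424  0.3368 0.003 ]
edges width [np.float64(0.02710275615575959), np.float64(0.02892707048987943)]
blue bottom/top [(162, np.int64(305), np.int64(315)), (168, np.int64(304), np.int64(315)), (175, np.int64(303), np.int64(316)), (182, np.int64(304), np.int64(316)), (188, np.int64(304), np.int64(317)), (193, np.int64(306), np.int64(316))]
top face pt z.073 [0.4359 0.3359 0.073 ]
top face pt z.073 [0.4083 0.3397 0.073 ]
purple z0 [0.396 0.164 0.   ] z.073 [0.389 0.199 0.073]
purple z0 [0.358 0.458 0.   ] z.073 [0.359 0.437 0.073]
purple z0 [0.35  0.276 0.   ] z.073 [0.352 0.289 0.073]
purple z0 [0.343 0.419 0.   ] z.073 [0.346 0.405 0.073]
purple z0 [ 0.421  0.474 -0.   ] z.073 [0.409 0.45  0.073]
```

{"fn": "move_arm", "kwargs": {"increments": [[[0.22,0,0],[0,0,-0.031],0.5],[[0,0,0.9],[0,0,0],0.5],[[0,0,0.9],[0,0,0],0.5],[[0,0,0.9],[0,0,0],0.5],[[0,0,0.9],[0,0,0],0.5],[[0,0,0.9],[0,0,0],0.5],[[0,0,0.9],[0,0,0],0.5],[[0,0,0.5],[0,0,0],0.5],[[0,0,0.35],[0,0,0],0.5],[[0,0,0],[0,0,0],0.5],[[0,0,0],[0,0,0],1],[[0,0,0],[0,0,0],1],[[0,0,0],[0,0,0],1],[[0,0,0],[0,0,0],1],[[0,0,0],[0,0,0],1],[[0,0,0],[0,0,0],1]]}}

```text
time_s: 3.68
position: [0.4243, 0.3383, 0.0357]
tcp_rot: [[-0.998, 0.067, 0.001], [0.067, 0.998, 0.001], [-0.001, 0.001, -1.0]]
force: [-0.8, 0.8, 2.8]
opening: 0.156
grasp_force: 30.0
```

{"fn": "move_arm", "kwargs": {"increments": [[[0,0,-0.4],[0,0,0],1],[[0,0,-0.8],[0,0,0],1],[[0,0,-0.9],[0,0,0],1],[[0,0,-0.9],[0,0,0],1],[[0,0,-0.9],[0,0,0],1],[[0,0,-0.5],[0,0,0],1]]}}

```text
time_s: 4.18
position: [0.4249, 0.3387, 0.17]
tcp_rot: [[-0.998, 0.067, 0.004], [0.067, 0.998, 0.002], [-0.004, 0.002, -1.0]]
force: [0.8, 1.0, -1.3]
opening: 0.157
grasp_force: 30.0
```

{"fn": "move_arm", "kwargs": {"increments": [[[-0.29,-0.86,-0.14],[0,0,0],1],[[-0.29,-0.86,-0.14],[0,0,0],1],[[-0.29,-0.86,-0.14],[0,0,0],1],[[-0.29,-0.86,-0.14],[0,0,0],1],[[-0.29,-0.86,-0.14],[0,0,0],1],[[-0.29,-0.86,-0.14],[0,0,0],1],[[-0.29,-0.86,-0.14],[0,0,0],1],[[-0.29,-0.86,-0.14],[0,0,0],1],[[-0.29,-0.86,-0.14],[0,0,0],1],[[-0.29,-0.86,-0.14],[0,0,0],1],[[-0.29,-0.86,-0.14],[0,0,0],1],[[-0.29,-0.86,-0.14],[0,0,0],1],[[-0.29,-0.86,-0.14],[0,0,0],1],[[-0.29,-0.86,-0.14],[0,0,0],1],[[-0.29,-0.86,-0.14],[0,0,0],1],[[-0.29,-0.86,-0.14],[0,0,0],1],[[-0.29,-0.86,-0.14],[0,0,0],1],[[-0.29,-0.86,-0.14],[0,0,0],1],[[-0.29,-0.86,-0.14],[0,0,0],1],[[-0.29,-0.86,-0.14],[0,0,0],1]]}}

```text
time_s: 5.85
position: [0.5628, -0.1893, 0.2511]
tcp_rot: [[-0.998, 0.067, -0.001], [0.067, 0.998, 0.001], [0.001, 0.0, -1.0]]
force: [-0.0, -0.3, -1.0]
opening: 0.162
grasp_force: 30.0
```

{"fn": "move_arm", "kwargs": {"increments": [[[0,0,0],[0,0,-0.036],1],[[0,0,0],[0,0,-0.036],1],[[0,0,0],[0,0,-0.036],1],[[0,0,0],[0,0,0],1],[[0,0,0],[0,0,0],1]]}}

```text
time_s: 6.27
position: [0.5628, -0.1881, 0.2509]
tcp_rot: [[-0.988, -0.157, -0.001], [-0.157, 0.988, 0.0], [0.001, 0.001, -1.0]]
force: [0.0, -0.0, -1.1]
opening: 0.158
grasp_force: 30.0
```

Run:
```python
from h import *
pos,R,s=state(); print(pos.round(4),R.round(3).tolist(),s["opening"],s["time_s"],np.round(s["force"],2),s["grasp_force"])
p=capture("wrist"); cv2.imwrite("pics/w2.png",p["img"][:,:,::-1]); np.save("w2.npy",{k:p[k] for k in("mtx","eye","rotation")},allow_pickle=True)
print(np.round(p["eye"],3))
for l in ("carrier_black","stand_work"): print(l,[(np.array(d["xy"])*[640,400],d["confidence"]) for d in pinpoint(p,l)])
```

```text
[ 0.5628 -0.1881  0.2509] [[-0.988, -0.157, -0.001], [-0.157, 0.988, 0.0], [0.001, 0.001, -1.0]] 0.15810066383271545 6.2667 [ 0.02 -0.01 -1.08] 29.97825994224513
[ 0.493 -0.198  0.413]
carrier_black [(array([310.784, 143.68 ]), 0.82)]
stand_work [(array([307.392, 175.68 ]), 0.85)]
```

View pics/w2.png

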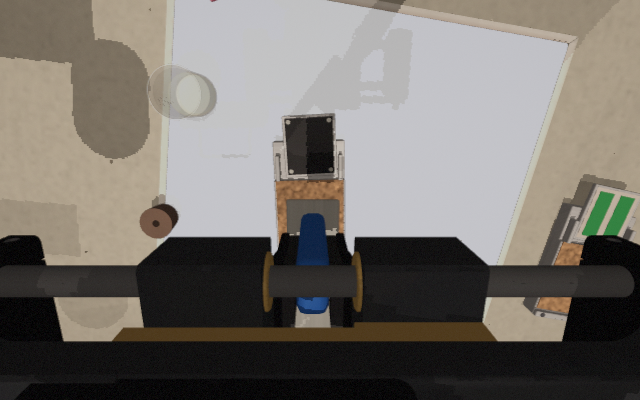

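The stand is almost in line with the tool: the carrier is around (310,145), cork starts at y≈178, and the guides are at x≈278 and 341. I take an enlarged crop for the edges.

Run:
```python
import cv2
a=cv2.imread("pics/w2.png")[105:240,260:360]; cv2.imwrite("pics/w2c.png",cv2.resize(a,None,fx=4.4,fy=4.4,interpolation=cv2.INTER_CUBIC))
```

```text
(no output)
```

View pics/w2c.png

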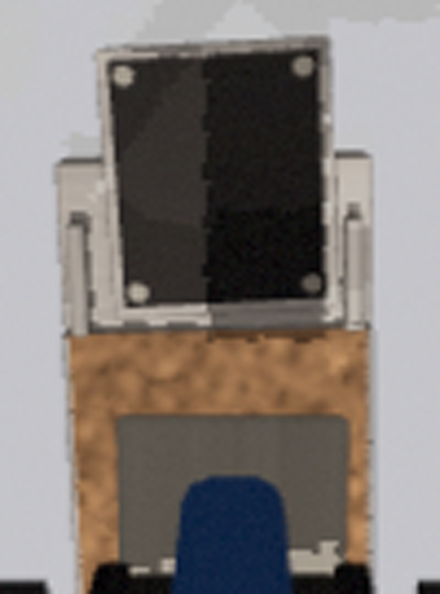

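Run:
```python
from h import *
p=np.load("w2.npy",allow_pickle=True).item()
c=lambda x,y,z:onz(p,(x/4.4+260-.4,y/4.4+105-.4),z)
T={"bedL":(57,160,.018),"bedR":(373,153,.018),"stepL":(68,332,.023),"stepR":(373,326,.023),"carNL":(98,52,.024),"carNR":(329,38,.024),"carFL":(118,316,.024),"carFR":(332,302,.024),"cylTop":(0,0,0),"bladeL":(115,415,.215),"bladeR":(350,415,.215)}
W={k:c(*v) for k,v in T.items()}
for k,v in W.items(): print(k,v.round(4))
yaw=lambda L,R:np.degrees(np.arctan2((W[L]-W[R])[1],(W[L]-W[R])[0]))+0
for L,R in (("bedL","bedR"),("stepL","stepR"),("carNL","carNR"),("bladeL","bladeR")): print(L,R,"normal yaw",yaw(R,L)-90,np.linalg.norm((W[L]-W[R])[:2]))
S=(W["stepL"]+W["stepR"])/2;B=(W["bedL"]+W["bedR"])/2;N=(W["carNL"]+W["carNR"])/2;F=(W["carFL"]+W["carFR"])/2
print("step mid",S.round(4),"bed mid",B.round(4),"near edge mid",N.round(4),"far",F.round(4),np.linalg.norm(N-F))
print("axis yaw B->S",np.degrees(np.arctan2(*(S-B)[1::-1])),np.linalg.norm((S-B)[:2]))
print("glass z0",onz(p,(185,95),0),"top",onz(p,(170,90),.08))
print("blade tip mid",((W["bladeL"]+W["bladeR"])/2).round(4))
print("tool",state()[1][:,0])
```

```text
bedL [ 0.5331 -0.2382  0.018 ]
bedR [ 0.5183 -0.1564  0.018 ]
stepL [ 0.5773 -0.229   0.023 ]
stepR [ 0.5629 -0.1487  0.023 ]
carNL [ 0.504  -0.2307  0.024 ]
carNR [ 0.4914 -0.1733  0.024 ]
carFL [ 0.5707 -0.2163  0.024 ]
carFR [ 0.558  -0.1607  0.024 ]
cylTop [ 0.4954 -0.2604  0.    ]
bladeL [ 0.5462 -0.206   0.215 ]
bladeR [ 0.5411 -0.174   0.215 ]
bedL bedR normal yaw 10.268771721247461 0.0830700963383705
stepL stepR normal yaw 10.1593501641767 0.08159240241538583
carNL carNR normal yaw 12.377049310340496 0.058767237386325756
bladeL bladeR normal yaw 9.01079145026742 0.03243739954427668
step mid [ 0.5701 -0.1888  0.023 ] bed mid [ 0.5257 -0.1973  0.018 ] near edge mid [ 0.4977 -0.202   0.024 ] far [ 0.5643 -0.1885  0.024 ] 0.06803201424144616
axis yaw B->S 10.787676295943784 0.045152708838833586
glass z0 [ 0.49834352 -0.34773728  0.        ] top [ 0.49493277 -0.33299409  0.08      ]
blade tip mid [ 0.5436 -0.19    0.215 ]
tool [-9.87452606e-01 -1.57915576e-01  1.48239655e-04]
```

{"fn": "move_arm", "kwargs": {"increments": [[[0,-0.07,0],[0,0,-0.011],1],[[0.8,0,0],[0,0,0],1],[[0.8,0,0],[0,0,0],1],[[0.8,0,0],[0,0,0],1],[[0.8,0,0],[0,0,0],1],[[0.8,0,0],[0,0,0],1],[[0.8,0,0],[0,0,0],1],[[0.8,0,0],[0,0,0],1],[[0,0,0.9],[0,0,0],1],[[0,0,0.9],[0,0,0],1],[[0,0,0.9],[0,0,0],1],[[0,0,0.9],[0,0,0],1],[[0,0,0.9],[0,0,0],1],[[0,0,0.9],[0,0,0],1],[[0,0,0.9],[0,0,0],1],[[0,0,0.4],[0,0,0],1],[[0,0,0.24],[0,0,0],1],[[0,0,0],[0,0,0],1],[[0,0,0],[0,0,0],1]]}}

```text
time_s: 8.0
position: [0.3987, -0.2211, 0.0431]
tcp_rot: [[-0.983, -0.181, 0.0], [-0.181, 0.983, -0.0], [-0.0, -0.0, -1.0]]
force: [-0.1, 0.7, -0.7]
opening: 0.159
grasp_force: 30.0
```

Run:
```python
from h import *
pos,R,s=state(); print(pos.round(4),R.round(3).tolist(),s["opening"],s["time_s"],np.round(s["force"],2))
o=np.hstack([cv2.resize(capture(n)["img"][r,c][:,:,::-1],(400,400),interpolation=cv2.INTER_CUBIC) for n,r,c in (("scene",slice(190,270),slice(340,420)),("side",slice(210,290),slice(270,350)))])
cv2.imwrite("pics/c3.png",o)
S=np.array([.5701,-.1888]);x=np.array([.9836,.1805]);y=np.array([-.1805,.9836])
print("stand coords of TCP",(pos[:2]-S)@x,(pos[:2]-S)@y)
```

```text
[ 0.3987 -0.2211  0.0431] [[-0.983, -0.181, 0.0], [-0.181, 0.983, -0.0], [-0.0, -0.0, -1.0]] 0.15911180620870508 8.0 [-0.08  0.66 -0.7 ]
stand coords of TCP -0.17444103869728436 -0.0007951621797443328
```

View pics/c3.png

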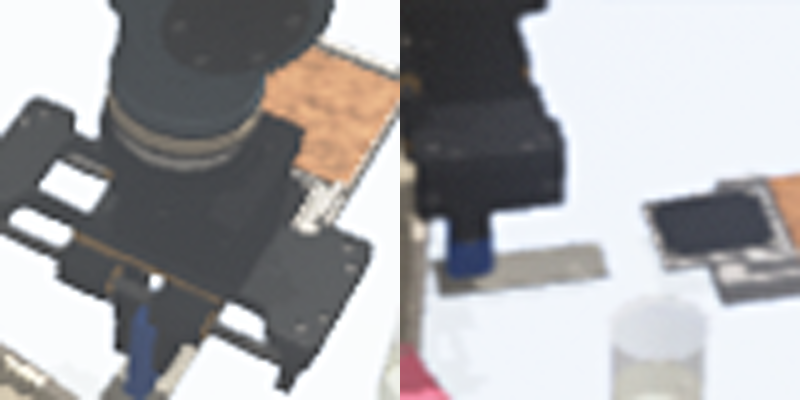

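{"fn": "move_arm", "kwargs": {"increments": [[[-0.4,0,0],[0,0,0],1],[[-0.4,0,0],[0,0,0],1],[[-0.4,0,0],[0,0,0],1],[[-0.3,0,0],[0,0,0],1],[[-0.1,0,0],[0,0,0],1],[[0,0,0],[0,0,0],1],[[0,0,-0.1],[0,0,0],1],[[0,0,-0.1],[0,0,0],1],[[0,0,-0.1],[0,0,0],1],[[0,0,-0.1],[0,0,0],1],[[0,0,-0.1],[0,0,0],1],[[0,0,-0.1],[0,0,0],1],[[0,0,0],[0,0,0],1],[[0,0,0],[0,0,0],1]]}}

```text
time_s: 9.27
position: [0.4455, -0.2123, 0.0611]
tcp_rot: [[-0.983, -0.181, 0.0], [-0.181, 0.983, -0.0], [-0.0, -0.0, -1.0]]
force: [0.2, 0.5, -1.0]
opening: 0.158
grasp_force: 30.0
```

Run:
```python
from h import *
pos,R,s=state(); print(pos.round(4),R.round(3).tolist(),s["opening"],s["time_s"],np.round(s["force"],2))
cv2.imwrite("pics/c4.png",cv2.resize(capture("side")["img"][200:290,250:390][:,:,::-1],None,fx=5,fy=5,interpolation=cv2.INTER_CUBIC))
S=np.array([.5701,-.1888]);x=np.array([.9836,.1805]);y=np.array([-.1805,.9836])
print("tip stand x",(pos[:2]-S)@x+.075,(pos[:2]-S)@y)
```

```text
[ 0.4455 -0.2123  0.0611] [[-0.983, -0.181, 0.0], [-0.181, 0.983, -0.0], [-0.0, -0.0, -1.0]] 0.15754072950680736 9.2667 [ 0.23  0.49 -1.03]
tip stand x -0.05175602557939689 -0.0006185915731937598
```

View pics/c4.png

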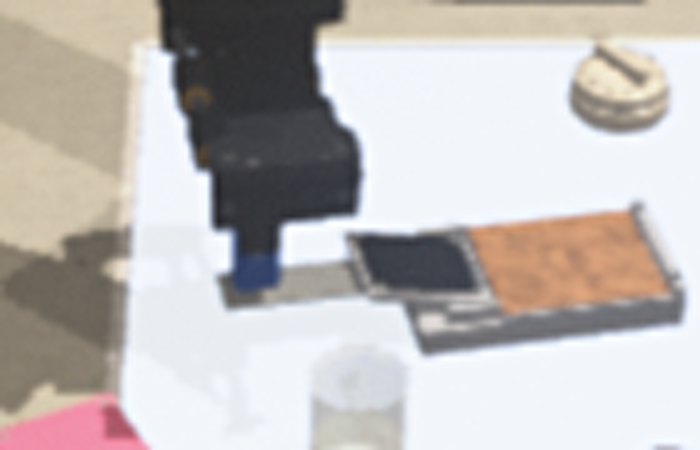

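{"fn": "move_arm", "kwargs": {"increments": [[[-0.05,0,-0.13],[0,0,0],1],[[-0.05,0,-0.13],[0,0,0],1],[[-0.06,0,-0.1],[0,0,0],1],[[-0.06,0,-0.1],[0,0,0],1],[[-0.085,0,-0.11],[0,0,0],1],[[-0.085,0,-0.11],[0,0,0],1],[[-0.085,0,-0.11],[0,0,0],1],[[-0.11,0,-0.085],[0,0,0],1],[[-0.11,0,-0.085],[0,0,0],1],[[-0.11,0,-0.085],[0,0,0],1],[[-0.1,0,-0.05],[0,0,0],1],[[0,0,0],[0,0,0],1]]}}

```text
time_s: 10.32
position: [0.4733, -0.2074, 0.0941]
tcp_rot: [[-0.983, -0.182, 0.001], [-0.182, 0.983, -0.001], [-0.001, -0.001, -1.0]]
force: [0.5, -0.4, -1.6]
opening: 0.16
grasp_force: 30.0
```

Run:
```python
from h import *
pos,R,s=state(); print(pos.round(4),s["opening"],s["time_s"],np.round(s["force"],2))
cv2.imwrite("pics/c5.png",cv2.resize(capture("side")["img"][200:290,250:390][:,:,::-1],None,fx=5,fy=5,interpolation=cv2.INTER_CUBIC))
S=np.array([.5701,-.1888]);x=np.array([.9836,.1805]);y=np.array([-.1805,.9836])
print("tip stand x",(pos[:2]-S)@x+.075,(pos[:2]-S)@y, "top z",pos[2]-.0327)
```

```text
[ 0.4733 -0.2074  0.0941] 0.16033127507561262 10.3167 [ 0.45 -0.43 -1.62]
tip stand x -0.023615230158752692 -0.000835105455808458 top z 0.06142794979857882
```

View pics/c5.png

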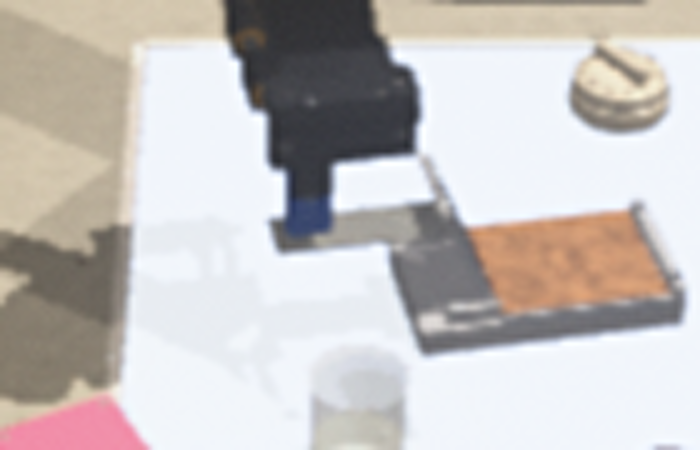

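The carrier leans on the blade at roughly 65° and its far edge is at the step. I push on past upright.

{"fn": "move_arm", "kwargs": {"increments": [[[-0.11,0,-0.03],[0,0,0],1],[[-0.11,0,-0.03],[0,0,0],1],[[-0.11,0,-0.03],[0,0,0],1],[[-0.11,0,-0.03],[0,0,0],1],[[-0.11,0,-0.03],[0,0,0],1],[[-0.1,0,0],[0,0,0],1],[[-0.1,0,0],[0,0,0],1],[[-0.1,0,0],[0,0,0],1],[[-0.1,0,0],[0,0,0],1],[[-0.1,0,0],[0,0,0],1],[[-0.1,0,0],[0,0,0],1],[[-0.1,0,0],[0,0,0],1],[[0,0,0],[0,0,0],1],[[0,0,0],[0,0,0],1]]}}

```text
time_s: 11.53
position: [0.5092, -0.2003, 0.0982]
tcp_rot: [[-0.983, -0.182, -0.0], [-0.182, 0.983, -0.0], [0.0, -0.0, -1.0]]
force: [-0.6, -0.7, -1.1]
opening: 0.156
grasp_force: 30.0
```

Run:
```python
from h import *
pos,R,s=state(); print(pos.round(4),s["opening"],s["time_s"],np.round(s["force"],2))
cv2.imwrite("pics/c6.png",cv2.resize(capture("side")["img"][200:290,250:390][:,:,::-1],None,fx=5,fy=5,interpolation=cv2.INTER_CUBIC))
```

```text
[ 0.5092 -0.2003  0.0982] 0.15619596823881274 11.5333 [-0.61 -0.7  -1.07]
```

View pics/c6.png

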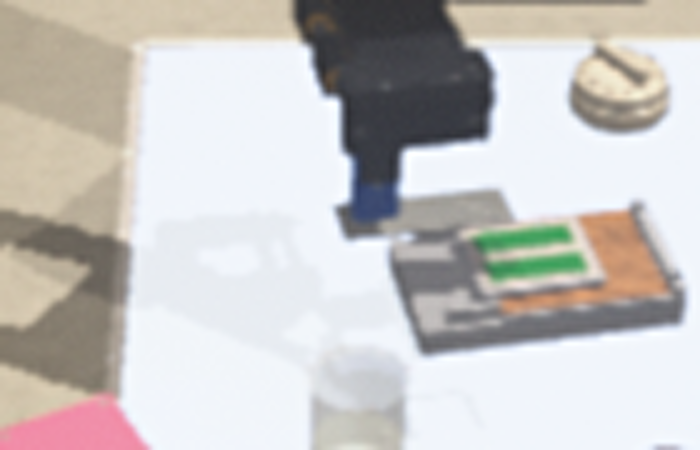

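The carrier has gone over: white side with two green slides at crop (540,250), flat on the cork. I retreat and set the lifter down.

{"fn": "move_arm", "kwargs": {"increments": [[[0.4,0,-0.1],[0,0,0],1],[[0.6,0,0],[0,0,0],1],[[0.7,0,0],[0,0,0],1],[[0.7,0,0],[0,0,0],1],[[0.5,0,0],[0,0,0],1],[[0.23,0,0],[0,0,0],1],[[0,0,0.4],[0,0,0],1],[[0,0,0.5],[0,0,0],1],[[0,0,0.5],[0,0,0],1],[[0,0,0.4],[0,0,0],1],[[0,0,0.2],[0,0,0],1],[[0,0,0.1],[0,0,0],1],[[0,0,0.05],[0,0,0],1],[[0,0,0],[0,0,0],1],[[0,0,0],[0,0,0],1],[[0,0,0],[0,0,0],1]]}}

```text
time_s: 12.92
position: [0.4171, -0.2177, 0.0373]
tcp_rot: [[-0.983, -0.182, 0.001], [-0.182, 0.983, -0.001], [-0.001, -0.001, -1.0]]
force: [0.5, -1.2, -0.7]
opening: 0.159
grasp_force: 30.0
```

Lower by 1.5 mm more, then open, partly so the fingers clear, and go straight up.

{"fn": "move_arm", "kwargs": {"increments": [[[0,0,0.03],[0,0,0],1],[[0,0,0.02],[0,0,0],1],[[0,0,0],[0,0,0],1],[[0,0,0],[0,0,0],0.8],[[0,0,0],[0,0,0],0.6],[[0,0,0],[0,0,0],0.5],[[0,0,0],[0,0,0],0.5],[[0,0,0],[0,0,0],0.5],[[0,0,0],[0,0,0],0.5],[[0,0,-0.3],[0,0,0],0.5],[[0,0,-0.7],[0,0,0],0.5],[[0,0,-0.9],[0,0,0],0.5],[[0,0,-0.9],[0,0,0],0.5],[[0,0,-0.9],[0,0,0],0.5],[[0,0,-0.9],[0,0,0],0.5],[[0,0,-0.5],[0,0,0],0.5],[[0,0,0],[0,0,0],0.5]]}}

```text
time_s: 14.33
position: [0.4185, -0.2188, 0.1921]
tcp_rot: [[-0.983, -0.182, 0.006], [-0.182, 0.983, -0.006], [-0.005, -0.007, -1.0]]
force: [0.2, 0.1, -0.3]
opening: 0.502
grasp_force: 0.0
```

Run:
```python
from h import *
pos,R,s=state(); print(pos.round(4),s["opening"],s["time_s"],np.round(s["force"],2))
a=cv2.resize(capture("side")["img"][200:290,250:390],(560,360),interpolation=cv2.INTER_CUBIC)
w=capture("wrist")["img"][0:250,160:480]
b=cv2.resize(w,(240,188)); b=cv2.copyMakeBorder(b,0,172,0,0,cv2.BORDER_CONSTANT)
cv2.imwrite("pics/f.png",np.hstack([a,b])[:,:,::-1])
```

```text
[ 0.4185 -0.2188  0.1921] 0.5017747931845217 14.3333 [ 0.25  0.09 -0.31]
```

View pics/f.png

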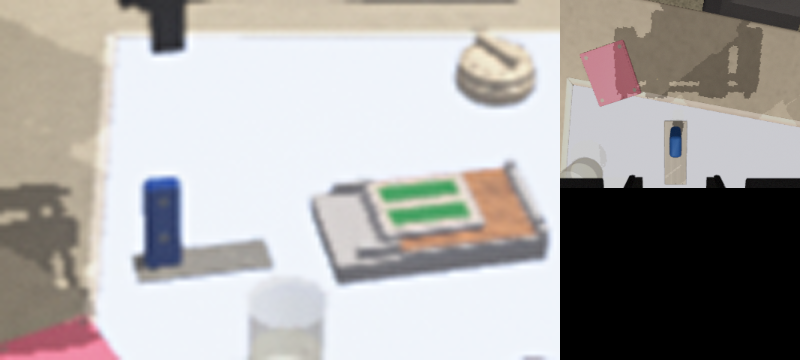

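The picture shows the lifter standing flat on its blade at (165,225), free of the gripper. The carrier lies white side up on the cork at (425,202).

```bash
python3 -c "
from rig import *
print(hand_in())"
```

```text
the job is handed in; nothing more can be done
None
```

The carrier was tipped over the step with the lifter and now lies white side up on its own raised bed. The lifter stands flat on the desk, released, and the job is handed in; the hand-in call returned no verdict.

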